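Clear the teapot off the boiler and take off its filler cap of unknown thread

TASK

Take the teapot with the overhead handle off the boiler's warming plate and stand it upright on the table beside the boiler, let go of it and leave it there. Then unscrew the boiler's black filler cap: nobody remembers whether it loosens clockwise or anticlockwise, so try it both ways until it comes free, lift it off and finish while holding it in the gripper, upright, about 10 cm above its opening. Leave everything else on the table where it stands.

Things in the scene. Friction and masses are not known exactly. Their poses are not given: they have to be found in the camera images.
- boiler: white hot-water boiler, fixed to the table: a box 150 (x) x 240 (y) mm, top 100 mm above the table; a small tap on its -x face reaches to 104 mm from its centre. Origin: centre of its underside, z up. On top a round steel warming plate (100 mm across, 4 mm high) centred at +50 mm along its y, and the filler neck at -62 mm along its y
- boiler_neck (a point): centre of the mouth of the filler neck (steel ring 58 mm across, 22 mm high), 122 mm above the table; the seated cap's origin lies here. Seated, the cap's x axis lies along the boiler's x and hidden lugs lock it down: pulled, it rises about 2 mm and is held. A stem with two lugs reaches 16 mm down into the neck
- filler_cap: black cap in the neck, loose, 80 g. Origin: centre of the underside of its flange (58 mm across, 6 mm thick), z up along its axis. Above it the round ribbed grip, 42 mm across, from 6 to 40 mm above the origin, with a grey ridge across its top along the cap's x. Grip it from above anywhere round, fingertips just above the flange
- cap_grip (a point): on the cap's axis, 30 mm above its origin: a good TCP height. Turned one way the cap is blocked hard after 0.15 to 0.3 rad; the other way it turns freely (below 0.15 N m) to an end stop at about 1.2 rad, and from 0.9 rad to that stop it lifts straight out. Which way is free, clockwise or anticlockwise, differs from start to start and cannot be seen
- teapot: steel teapot with a fixed overhead handle and a spout on its -x side: body 94 mm across, foot 72 mm across, lid knob to 85 mm, handle top at 130 mm, spout tip 70 mm from its axis. Origin: centre of its underside, z up. Mass 0.28 to 0.56 kg. It starts on the warming plate, 104 mm above the table
- teapot_handle (a point): centre of the handle's grip bar: a black bar 12 mm wide (y), 12 mm high, 64 mm long along the teapot's x axis, 124 mm above the teapot's underside; pinch it from above, fingers closing along the teapot's y
- paprika_jar: spice jar, 44 x 44 x 105 mm, dark lid; bystander, loose, origin at the centre of its underside
- turmeric_jar: spice jar, 44 x 44 x 105 mm, red lid; bystander, loose, origin at the centre of its underside
- tea_glass: waisted tea glass, 63 mm across, 87 mm high; bystander, loose, origin at the centre of its underside
- tea_glass_b: waisted tea glass, 60 mm across, 84 mm high; bystander, loose, origin at the centre of its underside
- tomato_tin: food tin, 76 mm across, 58 mm high; bystander, loose, origin at the centre of its underside
- salt_shaker: salt shaker, 44 mm across, 90 mm high; bystander, loose, origin at the centre of its underside
Things that resemble listed ones, but are neither listed nor needed, are in the scene too. What is shaped like the filler_cap but orange or pink is not meant.

How it is judged:
By the outcome, as a careful person would: the job done as asked, in the order asked, and still so for the second after the job is handed in, while the arm keeps its last pose, push and grip.
It also fails if it takes over 64 s, if anything falls off the work surface, if the arm or the gripper's body presses on something with over 40 N, if the wrist force passes 120 N, or if a joint passes its speed limit or range.

ROBOT

A 7-joint arm with a two-finger parallel gripper is mounted at the origin on the work surface; the furniture and walls round the work are solid. World frame = base frame: x ahead of the robot, y to its left, z up, the work surface at z = 0. Lengths are in m, angles in rad, forces in N, time in s.
With the tool pointing down it reaches from about 0.425 to 0.925 m from the base axis. Payload 6.8 kg.
Tool frame: the origin (TCP) lies between the finger pads, 19 mm behind the fingertips; this is the grasp point; z points along the fingers, y is the line along which they close (so a half turn about z gives the same grasp; the last joint's range is limited). The gripper opens to 85 mm and grips with 20 to 120 N. Pads are 22 mm wide; open, the fingers measure 114 mm over their backs; the gripper's body (76 mm by 85 mm) begins 54 mm behind the grasp point. The pads swing forward as they close: fully open they stand 13 mm farther back than shut.
Start: joints at [1.18, 0.477, 0.022, 1.555, -0.011, 1.109, -0.083], TCP at [0.188, -0.648, 0.25] pointing down, gripper open.
Joint ranges: [-2.96, 2.96], [-0.34, 2.1], [-1.41, 1.46], [0.24, 2.44], [-1.37, 4.51], [0.17, 1.92], [-2.96, 2.96]. Speed limits (rad/s): [2.39, 2.39, 3.14, 3.14, 3.14, 3.14, 3.14].

INTERFACE

Orientations are given as a rotation vector (axis times angle).
In Python, from bench import r gives the robot as it stands. The module is installed in compiled form; this text tells all that it offers.
- The arm moves only by the shell command python3 -m crank 'ROWS' [FORCE]. ROWS is JSON, a list of rows, each a list of 5 numbers: the shift along the world's x, y, z in units of 200 mm (1.0 is 200 mm), then the turn about the world's z in units of 45 degrees (1.0 is 45 degrees), then the opening, from -1 (shut) to 1 (fully open). In form: [[dx, dy, dz, turn, jaw], ...]. A call has 1 to 8 rows; each row shifts and turns the commanded pose from where the row before left it; what a row does not reach is not made up. A row lasts 1/12 s, in which the tool goes at most 41.7 mm and 7.16 degrees, less where a joint would pass 70% of its speed; a pose out of reach is approached as far as the arm can. A call with a number of a shift or a turn outside -1 to 1 is refused whole. A call with a gripper value outside its range is refused whole. The fingers move at their own pace and stop on an object; FORCE is the grip in N (left out, the last holds). Time passes only in rows, so rows that do not move let the fingers close. It gives the time, the measured TCP pose, the force, the opening and the grip force at its end, in the units of the state.
- r.get_obs(): the state, without advancing time (a new reading comes with each control period).
- r.grab_frame(name): name is "scene" or "side" or "wrist"; returns the picture (400x640x3 uint8, blue, green, red); there is no depth.
- r.camera_model(name): a dict with "fx", "fy", "cx", "cy" (pixels), "distortion" ([k1, k2, p1, p2, k3] as OpenCV has them; the pictures are not rectified), "R" (3x3) and "t" (3): a world point X has camera coordinates R X + t. Camera axes: x right, y down, z forward; pixel columns grow to the right and rows downward; lengths in m; the calibration is good to about 2 mm. A picture is of the moment at which its call begins: read the wrist's pose just before it. camera_model takes no time and is no camera call; for the wrist camera it gives the pose at the moment of the call.
- r.hand_in(): hands the job in; it is judged then, once.
The state is a dict: "clock": time; "joints": joint angles; "qvel": joint speeds; "tau": joint torques, N m; "tcp_pos": TCP position; "orientation": TCP orientation; "contact_force": force on the tool from outside, world axes, zero at the start; "moment": the same for the moment, N m; "grip_width": finger opening in m; "gripper_force": force on a finger pad.
Only numpy, scipy, OpenCV 4.12 (cv2) and the standard library are available. Lean on these libraries where they do the work, as an engineer would, in place of code of your own. Each camera call takes 0.05 s, during which the arm holds its last target. There are 200 camera calls.

## Working session

There is one attempt and no reset: what is moved stays moved. The work goes in short steps, Python scripts to look and compute and a shell command to move; the robot and the scene stay as the last step left them, time stands still between calls to the robot, and variables do not carry over. Pictures are saved under pics/ and viewed, at most 10 in all, crops included, and the job is handed in when it is done.

```bash
mkdir -p pics
cat > h.py <<'E'
import numpy as np, cv2
from bench import r
def ray(m,uv):
    K=np.array([[m["fx"],0,m["cx"]],[0,m["fy"],m["cy"]],[0,0,1]]);R=np.array(m["R"]);t=np.array(m["t"])
    p=cv2.undistortPoints(np.array([[uv]],float),K,np.array(m["distortion"],float))[0,0]
    return -R.T@t, R.T@np.array([p[0],p[1],1])
def onz(m,uv,z):
    c,d=ray(m,uv); return c+d*(z-c[2])/d[2]
def proj(m,X):
    K=np.array([[m["fx"],0,m["cx"]],[0,m["fy"],m["cy"]],[0,0,1]])
    return cv2.projectPoints(np.array(X,float).reshape(-1,3),cv2.Rodrigues(np.array(m["R"]))[0],np.array(m["t"],float),K,np.array(m["distortion"],float))[0][:,0]
def tri(m1,a,m2,b):
    c1,d1=ray(m1,a);c2,d2=ray(m2,b)
    s=np.linalg.lstsq(np.stack([d1,-d2],1),c2-c1,rcond=None)[0]
    p,q=c1+s[0]*d1,c2+s[1]*d2
    return (p+q)/2,np.linalg.norm(p-q)
E
python3 - <<'E'
from h import *
print(r.get_obs())
for n in("scene","side"):
    f=r.grab_frame(n);cv2.imwrite(f"pics/{n}0.png",f);m=r.camera_model(n);print(n,-np.array(m["R"]).T@np.array(m["t"]))
E
```

```text
{'clock': 0.0, 'joints': array([ 1.17989909,  0.47781774,  0.02232758,  1.55646038, -0.01150354,
        1.10932075, -0.08311252]), 'qvel': array([ 3.94300917e-05, -1.41233429e-03, -2.12377106e-04, -1.13352523e-04,
       -1.72697912e-03,  2.45284935e-03,  1.31370650e-03]), 'tau': array([-1.29568275e-05, -5.96452260e+01,  1.60773542e+00, -2.81203043e+01,
        1.24886743e-02,  9.21315135e-03, -1.44599341e-05]), 'tcp_pos': array([ 0.18818975, -0.64764128,  0.24900986]), 'orientation': array([-3.10841703e+00, -4.42507605e-01,  6.19610817e-04]), 'contact_force': array([-0.28511665,  0.53583476, -0.84993733]), 'moment': array([ 0.00186508, -0.02199268, -0.00837846]), 'gripper_force': 0.0, 'grip_width': 0.08553458643546945}
scene [-0.14078693  0.71383828  0.97861542]
side [ 0.25270565 -1.21641428  0.85458105]
```

View pics/scene0.png

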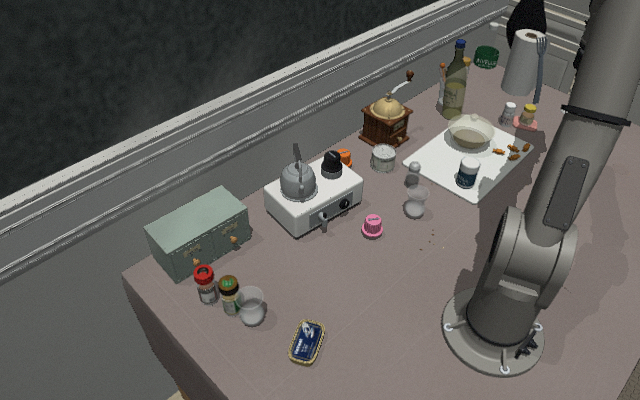

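View pics/side0.png

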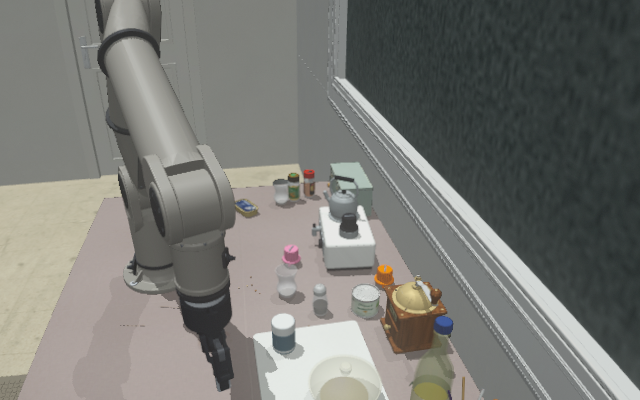

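The scene picture shows the boiler at (313,197), the steel teapot at (297,180), the black cap at (332,163), the orange lookalike at (344,157) and the pink one at (373,225). The side view shows the teapot at (343,200), the black cap at (348,225), orange at (385,275) and pink at (291,254). The black cap sits in the boiler's neck, so it fits the description. I'll confirm that and get exact points in one enlarged crop of both views.

Run:
```python
import cv2,numpy as np
a=cv2.imread("pics/scene0.png")[130:245,255:375];b=cv2.imread("pics/side0.png")[165:280,305:405]
a=cv2.resize(a,None,fx=3.6,fy=3.6,interpolation=cv2.INTER_CUBIC);b=cv2.resize(b,None,fx=3.6,fy=3.6,interpolation=cv2.INTER_CUBIC)
cv2.imwrite("pics/crop0.png",np.hstack([a,b]));print(a.shape)
```

```text
(414, 432, 3)
```

View pics/crop0.png

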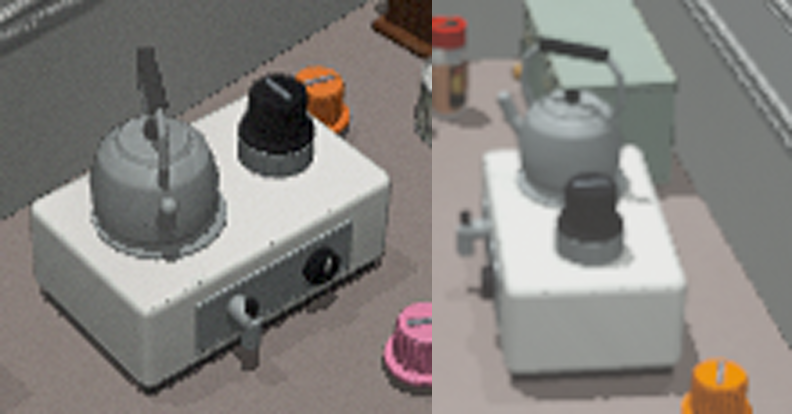

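The black cap at crop (278,110) and (590,205) sits in the steel neck on the boiler, so it is the one meant. The orange and pink caps stand on the table. Next I work out positions.

Run:
```python
from h import *
S=r.camera_model("scene");D=r.camera_model("side")
s=lambda u,v:(255+u/3.6,130+v/3.6); d=lambda u,v:(305+(u-432)/3.6,165+v/3.6)
np.set_printoptions(precision=4,suppress=True)
for p in[(33,205),(150,312),(390,178)]:print("scene corner",onz(S,s(*p),.1))
for p in[(500,290),(685,289),(485,152)]:print("side corner",onz(D,d(*p),.1))
print("bar far end",tri(S,s(146,48),D,d(607,53)));print("bar other",tri(S,s(157,115),D,d(539,44)));
for p in[(146,48),(157,115)]:print(" s",onz(S,s(*p),.228))
for p in[(538,45),(608,54)]:print(" d",onz(D,d(*p),.228))
print("cap top",onz(S,s(280,88),.162),onz(D,d(594,182),.162),tri(S,s(280,88),D,d(594,180)))
print("knob",tri(S,s(152,128),D,d(571,97)))
print("plate ell",onz(S,s(157,205),.104))
# bystanders
for n,u in dict(red=(204,268),green=(229,282),glassA=(251,320),glassB=(415,213),salt=(413,180),tin=(383,165),pink=(373,232),boxcorner=(248,215),boxc2=(170,275)).items():print(n,onz(S,u,.0 if n not in("red","green") else .105))
```

```text
scene corner [0.6468 0.1257 0.1   ]
scene corner [0.5051 0.1384 0.1   ]
scene corner [ 0.4841 -0.0889  0.1   ]
side corner [ 0.4813 -0.0961  0.1   ]
side corner [ 0.629  -0.1204  0.1   ]
side corner [0.5119 0.1329 0.1   ]
bar far end (array([0.6011, 0.0514, 0.2319]), np.float64(0.0014177135301358067))
bar other (array([0.5491, 0.0903, 0.2254]), np.float64(0.004143612809792987))
 s [0.604  0.0482 0.228 ]
 s [0.544  0.0933 0.228 ]
 d [0.5488 0.0861 0.228 ]
 d [0.6044 0.0583 0.228 ]
cap top [ 0.5645 -0.0492  0.162 ] [ 0.5696 -0.0435  0.162 ] (array([ 0.566 , -0.048 ,  0.1646]), np.float64(0.005893820701111923))
knob (array([0.5759, 0.0691, 0.1837]), np.float64(0.00044051021635849625))
plate ell [0.58   0.0623 0.104 ]
red [0.5265 0.4032 0.105 ]
green [0.4562 0.3859 0.105 ]
glassA [0.4058 0.3759 0.    ]
glassB [ 0.3576 -0.1784  0.    ]
salt [ 0.4488 -0.2883 -0.    ]
tin [ 0.5584 -0.2769  0.    ]
pink [ 0.3925 -0.0369  0.    ]
boxcorner [0.6776 0.167  0.    ]
boxc2 [0.6471 0.441  0.    ]
```

```bash
python3 -m crank '[[0.08,0.15,0.12,0.12,1],[0.08,0.15,0.12,0.12,1],[0.08,0.15,0.12,0.12,1],[0.08,0.15,0.1,0.12,1],[0.08,0.15,0,0.12,1],[0.08,0.15,0,0.12,1],[0.08,0.15,0,0.12,1],[0.08,0.15,0,0.12,1]]' 30
python3 -m crank '[[0.08,0.15,0,0.12,1],[0.08,0.15,0,0.12,1],[0.08,0.15,0,0.12,1],[0.08,0.15,0,0.12,1],[0.08,0.15,0,0.12,1],[0.08,0.15,0,0.12,1],[0.08,0.15,0,0.12,1],[0.08,0.15,0,0.12,1]]'
```

```text
clock: 0.77
tcp_pos: [0.3166, -0.4065, 0.3419]
orientation: [-2.725, -1.563, 0.0]
contact_force: [0.3, -0.4, -0.5]
grip_width: 0.0855
gripper_force: 0.0
clock: 1.43
tcp_pos: [0.4445, -0.1666, 0.3418]
orientation: [-1.959, -2.456, 0.001]
contact_force: [0.8, -1.5, -0.8]
grip_width: 0.0851
gripper_force: 0.0
```

```bash
python3 -m crank '[[0.08,0.15,0,0.12,1],[0.08,0.15,0,0.12,1],[0.08,0.15,0,0.12,1],[0.08,0.15,0,0.12,1],[0.08,0.15,0,0.12,1],[0.08,0.15,0,0.12,1],[0.08,0.15,0.05,0.12,1],[0,0,0,0,1]]'
python3 - <<'E'
from h import *
m=r.camera_model("wrist");f=r.grab_frame("wrist");cv2.imwrite("pics/w1.png",f)
import pickle;pickle.dump(m,open("w1.pkl","wb"));print(-np.array(m["R"]).T@np.array(m["t"]),r.get_obs()["tcp_pos"],r.get_obs()["joints"])
E
```

```text
clock: 2.1
tcp_pos: [0.558, 0.0494, 0.3532]
orientation: [1.044, 2.962, 0.009]
contact_force: [-0.7, 0.6, 0.8]
grip_width: 0.0853
gripper_force: 0.0
[0.49440496 0.09808329 0.47840913] [0.55708374 0.04605352 0.35238066] [ 0.39972501  0.28056615 -0.72687079  1.66764306  0.19157641  1.26556814
  0.52133194]
```

View pics/w1.png

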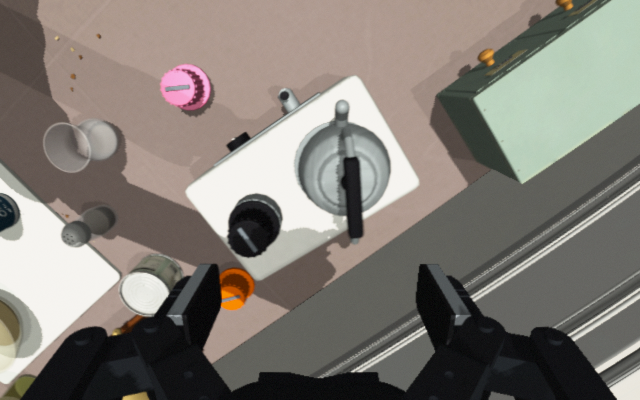

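The wrist view shows the boiler top with corners near (187,187), (357,77), (418,186) and (260,280). The handle bar runs from (349,157) to (356,237), and the cap grip with its ridge is near (251,236). I'll measure these with masks.

Run:
```python
from h import *
import pickle
np.set_printoptions(precision=4,suppress=True)
m=pickle.load(open("w1.pkl","rb"));f=cv2.imread("pics/w1.png");g=f.max(2)
k=(g<40).astype(np.uint8);k[280:]=0
n,l,st,c=cv2.connectedComponentsWithStats(k)
for i in range(1,n):
    if st[i,4]>150:
        pts=np.argwhere(l==i)[:,::-1].astype(np.float32);R=cv2.minAreaRect(pts);print(st[i],R)
        if 320<c[i][0]<380:
            P=np.array([onz(m,p,.23)[:2] for p in cv2.boxPoints(R)]);C=P.mean(0);L=max((P[1]-P[0],P[2]-P[1]),key=np.linalg.norm)
            print("bar",C,np.linalg.norm(L),np.arctan2(L[1],L[0]), np.linalg.norm(P[1]-P[0]),np.linalg.norm(P[2]-P[1]))
w=((f.min(2)>185)).astype(np.uint8);w=cv2.morphologyEx(w,cv2.MORPH_OPEN,np.ones((3,3)))
n,l,st,c=cv2.connectedComponentsWithStats(w);i=l[150,290+0] or l[250,265] or l[185,220]
i=l[185,220];cn=np.argwhere(l==i)[:,::-1].astype(np.float32)
P=np.array([onz(m,p,.1)[:2] for p in cn],np.float32);R=cv2.minAreaRect(P);print("boiler",R);B=cv2.boxPoints(R);print(B)
# cap: ridge pixels (grey within cap) 
sub=f[215:255,228:278].max(2);k=((sub>75)&(sub<190)).astype(np.uint8)
n,l,st,c=cv2.connectedComponentsWithStats(k)
for i in range(1,n):
    if st[i,4]>15: print("ridge?",st[i],c[i]+[228,215],onz(m,c[i]+[228,215],.162))
```

```text
[228 133  22  18 162] ((237.84613037109375, 141.2692108154297), (7.488452911376953, 22.188007354736328), 56.3099365234375)
[ 341  157   21   81 1124] ((350.98455810546875, 197.2677001953125), (79.95584106445312, 17.893611907958984), 86.18592071533203)
bar [0.5756 0.0668] 0.06400215136781591 -0.5767057013668023 0.01305240399815612 0.06400215136781591
[ 229  201   50   56 1922] ((253.64007568359375, 228.75875854492188), (48.40555191040039, 55.20478057861328), 3.5763344764709473)
[  0 210  14  20 174] ((6.5, 219.5), (19.0, 13.0), 90.0)
[203 264  16  16 183] ((210.5, 271.5), (15.0, 15.0), 90.0)
[418 264  17  16 189] ((426.0, 271.5), (16.0, 15.0), 0.0)
boiler ((0.5710408687591553, 0.014578208327293396), (0.23434917628765106, 0.14477159082889557), 84.26753234863281)
[[ 0.4873 -0.0948]
 [ 0.6314 -0.1092]
 [ 0.6548  0.1239]
 [ 0.5107  0.1384]]
ridge? [ 0  0  3 20 24] [228.375 224.125] [ 0.5425 -0.0524  0.162 ]
ridge? [  9  13  20  24 117] [245.7692 237.8376] [ 0.5643 -0.049   0.162 ]
ridge? [ 33  20  17  20 133] [270.9549 248.2556] [ 0.5889 -0.0369  0.162 ]
ridge? [ 0 28 11 12 61] [230.918 250.459] [ 0.5652 -0.0705  0.162 ]
```

```bash
python3 -m crank '[[0.095,0.12,0,0.13,1],[0,0,0,0,1],[0,0,-0.1,0,1],[0,0,-0.1,0,1],[0,0,-0.1,0,1],[0,0,0,0,1]]'
```

```text
clock: 2.65
tcp_pos: [0.5728, 0.0634, 0.2877]
orientation: [-0.914, -2.999, 0.006]
contact_force: [-1.5, -0.7, -0.8]
grip_width: 0.0851
gripper_force: 0.0
```

```bash
python3 -m crank '[[0.015,0.017,-0.1,0.02,1],[0,0,-0.1,0,1],[0,0,-0.095,0,1],[0,0,0,0,1],[0,0,0,0,-1],[0,0,0,0,-1],[0,0,0,0,-1],[0,0,0,0,-1]]' 60
python3 -m crank '[[0,0,0,0,-1],[0,0,0,0,-1],[0,0,0,0,-1]]'
```

```text
clock: 3.32
tcp_pos: [0.5791, 0.0693, 0.2345]
orientation: [0.888, 3.011, 0.001]
contact_force: [-0.5, -1.1, 0.3]
grip_width: 0.0388
gripper_force: 0.0
clock: 3.57
tcp_pos: [0.5789, 0.0691, 0.2338]
orientation: [0.888, 3.012, 0.0]
contact_force: [-0.4, -0.3, 5.0]
grip_width: 0.0104
gripper_force: 59.8
```

```bash
python3 -m crank '[[0,0,0.03,0,-1],[0,0,0.06,0,-1],[0,0,0.06,0,-1],[0,0,0.06,0,-1],[0,0,0.06,0,-1],[0,0,0.06,0,-1],[0,0,0,0,-1],[0,0,0,0,-1]]' 80
```

```text
clock: 4.23
tcp_pos: [0.5788, 0.0694, 0.3]
orientation: [0.888, 3.012, 0.001]
contact_force: [-0.3, -0.4, -5.5]
grip_width: 0.0101
gripper_force: 78.2
```

```bash
python3 -m crank '[[-0.01,0.04,0,0,-1],[-0.02,0.08,0,0,-1],[-0.03,0.12,0,0,-1],[-0.03,0.12,0,0,-1],[-0.03,0.12,0,0,-1],[-0.03,0.12,0,0,-1],[-0.03,0.12,0,0,-1],[-0.02,0.1,0,0,-1]]'
python3 -m crank '[[-0.02,0.08,0,0,-1],[0,0.03,0,0,-1],[0,0,0,0,-1],[0,0,0,0,-1]]'
python3 - <<'E'
from h import *
cv2.imwrite("pics/s2.png",r.grab_frame("scene")[100:350,100:420].repeat(2,0).repeat(2,1))
E
```

```text
clock: 4.9
tcp_pos: [0.5365, 0.2357, 0.2981]
orientation: [-0.885, -3.012, 0.001]
contact_force: [0.2, 0.5, -5.1]
grip_width: 0.0103
gripper_force: 78.2
clock: 5.23
tcp_pos: [0.5344, 0.2545, 0.2983]
orientation: [-0.888, -3.013, 0.002]
contact_force: [-0.2, -1.1, -6.1]
grip_width: 0.0099
gripper_force: 78.2
```

View pics/s2.png

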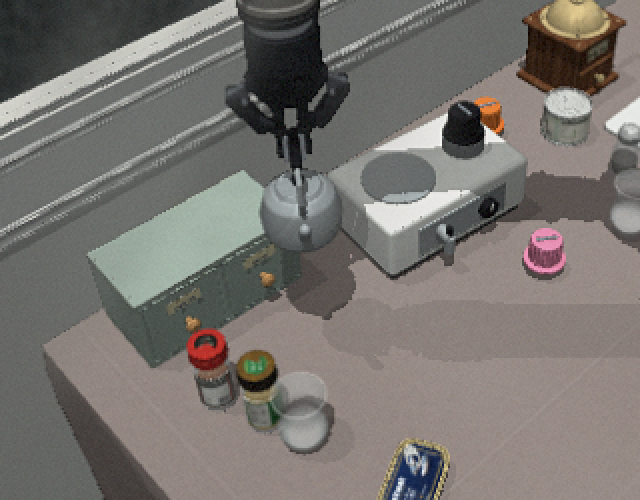

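The teapot hangs upright at crop (302,210) over free table between the box, boiler and jars. I'll check its clearance to the box's front bottom edge, about (298,280) to (152,365).

Run:
```python
from h import *
S=r.camera_model("scene");np.set_printoptions(precision=3,suppress=True)
for u in[(249,240),(176,282),(234,239)]:print(onz(S,u,0))
for u in[(145,229),(165,252)]:print("top",onz(S,u,.1))
print(proj(S,[(.535,.2545,0)])*2-[200,200])
import pickle;m=pickle.load(open("w1.pkl","rb"))
for u in[(440,98),(522,183),(488,56)]:
  print("wrist",onz(m,u,.09),onz(m,u,.12))
```

```text
[0.602 0.224 0.   ]
[0.618 0.442 0.   ]
[0.633 0.25  0.   ]
top [0.731 0.437 0.1  ]
top [0.633 0.441 0.1  ]
[[312.176 320.816]]
wrist [0.59  0.196 0.09 ] [0.583 0.188 0.12 ]
wrist [0.735 0.222 0.09 ] [0.717 0.212 0.12 ]
wrist [0.586 0.262 0.09 ] [0.579 0.249 0.12 ]
```

The box face stands at x≈0.60, which is tight, so I'll shift to (0.485, 0.24) before lowering.

```bash
python3 -m crank '[[-0.06,-0.02,0,0,-1],[-0.07,-0.03,0,0,-1],[-0.07,-0.02,-0.04,0,-1],[-0.05,0,-0.1,0,-1],[0,0,-0.1,0,-1],[0,0,-0.1,0,-1],[0,0,-0.1,0,-1],[0,0,-0.1,0,-1]]'
python3 -m crank '[[0,0,-0.1,0,-1],[0,0,-0.08,0,-1],[0,0,-0.05,0,-1],[0,0,0,0,-1],[0,0,0,0,-1]]'
```

```text
clock: 5.95
tcp_pos: [0.4852, 0.2392, 0.1901]
orientation: [0.893, 3.011, -0.001]
contact_force: [0.2, -0.8, -5.9]
grip_width: 0.0097
gripper_force: 78.2
clock: 6.37
tcp_pos: [0.4848, 0.2404, 0.145]
orientation: [-0.89, -3.013, 0.001]
contact_force: [-0.0, -0.1, -5.1]
grip_width: 0.0099
gripper_force: 78.4
```

```bash
python3 -m crank '[[0,0,-0.03,0,-1],[0,0,-0.025,0,-1],[0,0,0,0,-1],[0,0,0,0,-1]]'
python3 -m crank '[[0,0,-0.01,0,-1],[0,0,0,0,-1],[0,0,0,0,-1]]'
```

```text
clock: 6.7
tcp_pos: [0.4843, 0.2411, 0.1341]
orientation: [-0.888, -3.013, 0.0]
contact_force: [0.3, -0.5, -6.0]
grip_width: 0.0098
gripper_force: 78.4
clock: 6.95
tcp_pos: [0.4844, 0.2412, 0.1321]
orientation: [0.888, 3.013, 0.0]
contact_force: [-0.7, 0.0, -5.0]
grip_width: 0.0101
gripper_force: 78.4
```

```bash
python3 -m crank '[[0,0,-0.01,0,-1],[0,0,0,0,-1],[0,0,0,0,-1]]'
python3 -m crank '[[0,0,-0.01,0,-1],[0,0,0,0,-1],[0,0,0,0,-1]]'
```

```text
clock: 7.2
tcp_pos: [0.4843, 0.2412, 0.13]
orientation: [-0.888, -3.013, 0.0]
contact_force: [0.4, 0.4, -5.3]
grip_width: 0.0102
gripper_force: 78.5
clock: 7.45
tcp_pos: [0.485, 0.2417, 0.13]
orientation: [0.888, 3.011, 0.001]
contact_force: [-3.8, -2.7, 11.9]
grip_width: 0.0099
gripper_force: 80.8
```

```bash
python3 -m crank '[[0,0,0.007,0,-1],[0,0,0,0,-1],[0,0,0,0,1],[0,0,0,0,1],[0,0,0,0,1],[0,0,0,0,1],[0,0,0,0,1],[0,0,0,0,1]]'
python3 -m crank '[[0,0,0.05,0,1],[0,0,0.1,0,1],[0,0,0.15,0,1],[0,0,0.15,0,1],[0,0,0.15,0,1],[0,0,0.15,0,1],[0,0,0.15,0,1],[0,0,0,0,1]]'
```

```text
clock: 8.12
tcp_pos: [0.4844, 0.2413, 0.1294]
orientation: [0.888, 3.013, 0.0]
contact_force: [-0.1, -0.6, -0.8]
grip_width: 0.0812
gripper_force: 0.0
clock: 8.78
tcp_pos: [0.4863, 0.2435, 0.3163]
orientation: [0.886, 3.006, 0.011]
contact_force: [1.3, 0.5, -0.2]
grip_width: 0.0855
gripper_force: 0.0
```

```bash
python3 -m crank '[[0.02,-0.06,0,-0.12,1],[0.04,-0.15,0,-0.12,1],[0.05,-0.16,0,-0.12,1],[0.05,-0.16,0,-0.12,1],[0.05,-0.16,0,-0.12,1],[0.05,-0.16,0,-0.12,1],[0.05,-0.16,0,-0.12,1],[0,0,0,0,1]]'
python3 - <<'E'
from h import *
import pickle
m=r.camera_model("wrist");f=r.grab_frame("wrist");cv2.imwrite("pics/w2.png",f);pickle.dump(m,open("w2.pkl","wb"))
o=r.get_obs();print(o["tcp_pos"],o["joints"],proj(m,[(.5645,-.048,.162),(.485,.241,.09),(.5645,-.048,.122)]))
E
```

```text
clock: 9.45
tcp_pos: [0.548, 0.031, 0.3092]
orientation: [1.834, 2.548, -0.004]
contact_force: [0.2, -1.0, 0.3]
grip_width: 0.0851
gripper_force: 0.0
[0.54704206 0.03478839 0.30927267] [ 3.26933237e-01  2.72559192e-01 -6.08762457e-01  1.75620121e+00
  1.69657467e-01  1.16588101e+00 -1.65120839e-03] [[308.28240887 271.03619933]
 [326.96773688 -82.62621631]
 [309.37039054 250.47799094]]
```

View pics/w2.png

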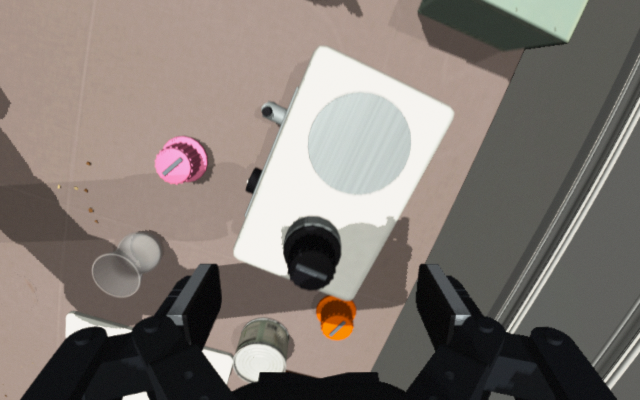

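The black cap's ridge is at (311,270), against a predicted (308,271), and the empty plate is at (360,143). I'll refine from the ridge and the plate.

Run:
```python
from h import *
import pickle
m=pickle.load(open("w2.pkl","rb"));f=cv2.imread("pics/w2.png")
sub=f[255:285,290:332].max(2);k=((sub>60)).astype(np.uint8);n,l,st,c=cv2.connectedComponentsWithStats(k)
for i in range(1,n):
    if st[i,4]>10:print(st[i],c[i]+[290,255],onz(m,c[i]+[290,255],.162))
h=f.max(2)-f.min(2).astype(int);g=f.max(2);k=((g>150)&(g<232)&(np.indices(g.shape)[0]<200)).astype(np.uint8)
k[:,:300]=0;k=cv2.morphologyEx(k,cv2.MORPH_OPEN,np.ones((5,5)));n,l,st,c=cv2.connectedComponentsWithStats(k);i=l[143,360]
e=cv2.fitEllipse(np.argwhere(l==i)[:,::-1].astype(np.float32)[cv2.convexHull(np.argwhere(l==i)[:,::-1].astype(np.float32),returnPoints=False)[:,0]]);print(e,onz(m,e[0],.104))
w=(f.min(2)>150).astype(np.uint8);w=cv2.morphologyEx(w,cv2.MORPH_OPEN,np.ones((5,5)));n,l,st,c=cv2.connectedComponentsWithStats(w)
P=np.array([onz(m,p,.1)[:2] for p in np.argwhere(l==l[210,270])[:,::-1]],np.float32);print(cv2.minAreaRect(P))
```

```text
[  6   9  31  16 174] [310.22413793 271.77011494] [ 0.56638172 -0.04816072  0.162     ]
[ 0 24  5  6 19] [291.36842105 282.21052632] [ 0.55352121 -0.06394168  0.162     ]
[37 24  5  6 16] [329.875 282.25 ] [ 0.58666191 -0.05284548  0.162     ]
((358.9049377441406, 142.8755645751953), (102.25312805175781, 105.4116439819336), 47.51841735839844) [0.57644469 0.06696029 0.104     ]
((0.5646234154701233, 0.017122015357017517), (0.2371460497379303, 0.16115590929985046), 84.6167984008789)
```

```bash
python3 -m crank '[[0.03,-0.12,0,0,1],[0.03,-0.14,0,0,1],[0.03,-0.12,0,0,1],[0,-0.035,-0.05,0,1],[0,0,-0.1,0,1],[0,0,-0.1,0,1],[0,0,0,0,1],[0,0,0,0,1]]'
```

```text
clock: 10.17
tcp_pos: [0.5635, -0.0425, 0.2588]
orientation: [-1.812, -2.563, 0.001]
contact_force: [-1.1, 0.2, 0.6]
grip_width: 0.0854
gripper_force: 0.0
```

```bash
python3 -m crank '[[0.01,-0.025,-0.08,0,1],[0,0,-0.1,0,1],[0,0,-0.1,0,1],[0,0,-0.1,0,1],[0,0,-0.08,0,1],[0,0,-0.06,0,1],[0,0,0,0,1],[0,0,0,0,1]]'
```

```text
clock: 10.83
tcp_pos: [0.5668, -0.0483, 0.1561]
orientation: [1.815, 2.564, 0.001]
contact_force: [0.1, 0.3, 0.4]
grip_width: 0.0851
gripper_force: 0.0
```

```bash
python3 -m crank '[[-0.005,0.003,-0.018,0,1],[0,0,0,0,-1],[0,0,0,0,-1],[0,0,0,0,-1],[0,0,0,0,-1],[0,0,0,0,-1],[0,0,0,0,-1],[0,0,0,0,-1]]' 50
python3 -c "
from bench import r
o=r.get_obs();print(o['moment'],o['contact_force'],o['joints'])"
```

```text
clock: 11.5
tcp_pos: [0.5659, -0.0482, 0.1527]
orientation: [1.816, 2.562, 0.001]
contact_force: [-1.1, -1.0, 6.8]
grip_width: 0.0402
gripper_force: 50.4
[-0.01834304  0.219672   -0.02648787] [-1.09038391 -1.04189575  6.78125765] [ 0.38162156  0.46617093 -0.52026384  1.87732206  0.29624686  0.87323775
  0.05287694]
```

```bash
python3 -m crank '[[0,0,0.005,0.06,-1],[0,0,0,0.06,-1],[0,0,0,0.06,-1],[0,0,0,0,-1]]'
python3 -c "
from bench import r
o=r.get_obs();print(o['moment'],o['joints'][6])"
python3 -m crank '[[0,0,0,0.06,-1],[0,0,0,0.06,-1],[0,0,0,0.06,-1],[0,0,0,0.06,-1],[0,0,0,0,-1]]'
python3 -c "
from bench import r
o=r.get_obs();print(o['moment'],o['joints'][6])"
```

```text
clock: 11.83
tcp_pos: [0.5658, -0.0479, 0.1529]
orientation: [1.628, 2.686, 0.002]
contact_force: [0.9, -0.1, -0.4]
grip_width: 0.0405
gripper_force: 50.6
[ 0.15504318 -0.32441861  0.01389603] 0.18007357570884003
clock: 12.25
tcp_pos: [0.5662, -0.049, 0.153]
orientation: [1.372, 2.824, 0.001]
contact_force: [3.8, -1.0, -1.4]
grip_width: 0.0402
gripper_force: 50.5
[-0.41646665 -0.85942579 -0.31000379] 0.3445841682249959
```

```bash
python3 -m crank '[[0,0,0,0.03,-1],[0,0,0,0.03,-1],[0,0,0,0,-1]]'
python3 -c "
from bench import r
o=r.get_obs();print(o['moment'],o['joints'][6])"
```

```text
clock: 12.5
tcp_pos: [0.5662, -0.049, 0.153]
orientation: [1.304, 2.856, 0.0]
contact_force: [5.1, -2.1, -1.7]
grip_width: 0.0408
gripper_force: 50.6
[-0.7339844  -1.17707053 -0.52300597] 0.38684998677894283
```

Anticlockwise is blocked: the moment keeps rising, to -0.52 N m. I'll turn it clockwise.

```bash
python3 -m crank '[[0,0,0,-0.06,-1],[0,0,0,-0.12,-1],[0,0,0,-0.12,-1],[0,0,0,-0.12,-1],[0,0,0,-0.12,-1],[0,0,0,-0.12,-1],[0,0,0,0,-1],[0,0,0,0,-1]]'
python3 -c "
from bench import r
o=r.get_obs();print(o['moment'],o['joints'][6])"
python3 -m crank '[[0,0,0,-0.12,-1],[0,0,0,-0.12,-1],[0,0,0,-0.12,-1],[0,0,0,-0.12,-1],[0,0,0,-0.12,-1],[0,0,0,-0.12,-1],[0,0,0,0,-1],[0,0,0,0,-1]]'
python3 -c "
from bench import r
o=r.get_obs();print(o['moment'],o['joints'][6])"
```

```text
clock: 13.17
tcp_pos: [0.5654, -0.0477, 0.1529]
orientation: [1.988, 2.432, 0.0]
contact_force: [2.2, -0.1, -0.6]
grip_width: 0.0407
gripper_force: 51.0
[-0.10906727 -0.50621351 -0.05933264] -0.06852817901715269
clock: 13.83
tcp_pos: [0.5647, -0.0477, 0.1527]
orientation: [-2.586, -1.782, 0.002]
contact_force: [-2.1, 1.6, 2.4]
grip_width: 0.0404
gripper_force: 51.2
[ 0.20950212  0.14072063 -0.05292626] -0.5682314909245496
```

```bash
python3 -m crank '[[0,0,0,-0.1,-1],[0,0,0,-0.1,-1],[0,0,0,-0.1,-1],[0,0,0,0,-1],[0,0,0,0,-1]]'
python3 -c "
from bench import r
o=r.get_obs();print(o['moment'],o['joints'][6])"
python3 -m crank '[[0,0,0,-0.06,-1],[0,0,0,-0.06,-1],[0,0,0,0,-1],[0,0,0,0,-1]]'
python3 -c "
from bench import r
o=r.get_obs();print(o['moment'],o['joints'][6])"
```

```text
clock: 14.25
tcp_pos: [0.565, -0.0481, 0.1527]
orientation: [-2.778, -1.466, 0.001]
contact_force: [-1.1, 0.8, 1.3]
grip_width: 0.0405
gripper_force: 51.3
[ 0.08457228  0.00125206 -0.00377177] -0.7773204548998951
clock: 14.58
tcp_pos: [0.5652, -0.0482, 0.1527]
orientation: [-2.845, -1.332, 0.001]
contact_force: [0.1, 0.5, 0.3]
grip_width: 0.0408
gripper_force: 51.3
[ 0.05039449 -0.0359307  -0.04022281] -0.8619101629826864
```

```bash
python3 -m crank '[[0,0,0.015,0,-1],[0,0,0.015,0,-1],[0,0,0.015,0,-1],[0,0,0,0,-1],[0,0,0,0,-1]]'
```

```text
clock: 15.0
tcp_pos: [0.5654, -0.0483, 0.162]
orientation: [2.847, 1.327, 0.0]
contact_force: [0.0, 0.5, -0.6]
grip_width: 0.041
gripper_force: 51.3
```

```bash
python3 -m crank '[[0,0,0.04,0,-1],[0,0,0.06,0,-1],[0,0,0.08,0,-1],[0,0,0.08,0,-1],[0,0,0.08,0,-1],[0,0,0.08,0,-1],[0,0,0.035,0,-1],[0,0,0,0,-1]]'
python3 -m crank '[[0,0,0,0,-1],[0,0,0,0,-1],[0,0,0,0,-1],[0,0,0,0,-1]]'
python3 - <<'E'
from h import *
a=r.grab_frame("scene")[110:310,150:410];b=r.grab_frame("side")[120:320,240:400]
z=lambda i,s:cv2.resize(i,None,fx=s,fy=s,interpolation=cv2.INTER_CUBIC)
cv2.imwrite("pics/fin.png",np.hstack([z(a,1.9),z(b,1.9)]))
E
```

```text
clock: 15.67
tcp_pos: [0.5666, -0.0482, 0.2555]
orientation: [2.846, 1.326, 0.006]
contact_force: [0.2, -0.4, -1.0]
grip_width: 0.0406
gripper_force: 51.2
clock: 16.0
tcp_pos: [0.5649, -0.0482, 0.2519]
orientation: [-2.847, -1.326, 0.002]
contact_force: [-0.4, 1.5, -1.6]
grip_width: 0.0404
gripper_force: 51.2
```

View pics/fin.png

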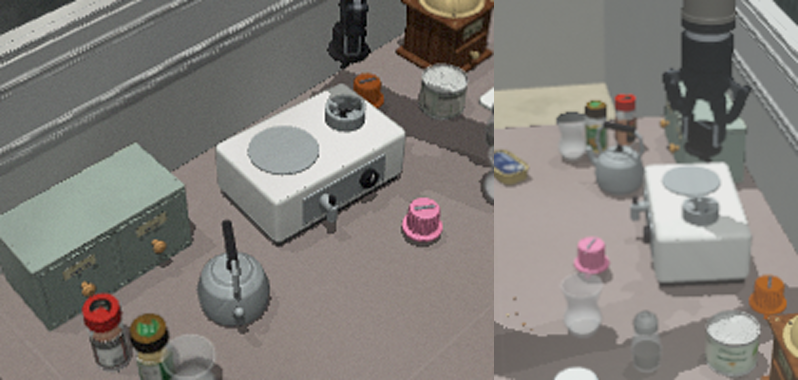

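The teapot stands upright on the table at (233,290), the neck is open at (346,110), and the cap is held above it at (350,45). The bystanders have not moved. Handing in.

```bash
python3 -c "
from bench import r
print(r.hand_in())"
```

```text
the job is handed in; nothing more can be done
None
```

The job is handed in at 16 s: the teapot stands upright on the table beside the boiler, and the cap, which was blocked anticlockwise and came free clockwise, is held upright about 10 cm above the neck.

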